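# Seat a cuvette in the bench photometer

## Task

One stoppered cuvette in the photometer stands proud of the other two. Press the free edge of the photometer's lid to pop it open, push the proud cuvette straight down with a fingertip until it is fully home, level with its neighbours, then push the lid over and press it down again until it latches shut. Only press and push: do not pull any cuvette up, and leave the other things on the machine and the bench where they stand.

Things in the scene. Friction and masses are not known exactly. Their poses are not given: they have to be found in the camera images.
- photometer: White bench photometer, 270 deep x 300 wide, fixed, turned by up to 0.3 rad. Origin: centre of its underside, on the bench. Its +x points to its rear (away from the robot), +y to its left, z up. Flat deck 105 mm above the bench; left of the lid (y 23 to 141) a tilted console with display and keys rises 25 above the deck. The deck behind the lid (x 65 to 135) is bare.
- lid (a joint): Lid angle, rad: 0 latched shut, 1.65 open (upright, leaning back 5 degrees), -0.052 pressed to its rigid stop. Push-push catch: press the shut lid to the stop (5 mm down at the free edge, 2 to 4 N), let go: a damped spring swings it open in 2.5 s. To shut: push it over and down to the stop (2 to 4 N), let go; it rises to 0 and stays. Released short of the stop, it reopens; pressed again, too.
- lid_press (a point): On the lid's outer (top) face, by the finger ribs in the middle of the free edge: 94 mm from the hinge axis, 10 mm short of the edge, 127 mm above the bench when shut. Moves with the lid; frame: x along the lid from free edge to hinge, z out of the outer face. The grey lid is a shallow cap 108 x 116 x 16 mm, outer face 12 mm off the hinge axis; a catch tongue 27 wide hangs 38 mm below the edge.
- lid_hinge (a point): Middle of the lid's hinge axis, fixed on the photometer at x = 60, y = -60, z = 115 mm in its frame, axes as the photometer's; the axis runs along y. The shut lid covers a rectangular opening in the deck (x -36 to 44, y -112 to -8 in the photometer's frame) with a row of three wells at x = -8, y = -90, -60 and -30.
- cuvette_a_top (a point): Centre of the top of cuvette a's stopper. The three cuvettes are alike: clear, 12.5 mm square, 45 tall with a white 14.5 mm square stopper, upright in a row 30 mm apart in the wells under the lid, in any order. Cuvette a is the one that stands proud, by 7 to 11 mm. Fully home, a top is 103 mm above the bench, 2 mm below the deck.
- cuvette_a (a joint): Height of cuvette a above fully home, in m: 0 is home, on a rigid stop. A spring clip holds it wherever it is; pushing it takes 2 to 3 N.
- cuvette_b_top (a point): Centre of the top of the stopper of cuvette b, which is home already.
- cuvette_b (a joint): Height of cuvette b above fully home, in m (0 at the start).
- cuvette_c_top (a point): Centre of the top of the stopper of cuvette c, which is home already.
- cuvette_c (a joint): Height of cuvette c above fully home, in m (0 at the start).
- vial: Loose capped vial, 23 mm across, 42 mm tall, standing on the photometer's deck in front of the lid and left of its middle. Origin: centre of its underside. To be left alone.
- cup_a: Loose specimen cup with a screw cap, 62 mm across, 78 mm tall, on the bench in front of the photometer. Origin: centre of its underside. To be left alone.
- cup_b: Loose specimen cup like cup a, beside the photometer's right flank. Origin: centre of its underside. To be left alone.
- cup_c: Loose specimen cup like cup a, at the left on the bench. Origin: centre of its underside. To be left alone.
- strip_bottle: Loose test-strip bottle, 42 mm across, 85 mm tall, by the photometer's right flank, behind cup b. Origin: centre of its underside. To be left alone.
- marker: Loose marker pen, 135 mm long, 17 mm thick, lying on the bench in front of the photometer's right half, along its front. Origin: its underside, mid-length. To be left alone.

How it is judged:
By the outcome, as a careful person would: the job done as asked, in the order asked, and still so for the second after the job is handed in, with the robot touching nothing.
It also fails if it takes over 51 s, if anything falls off the work surface, if the arm or the gripper's body presses on something with over 40 N, if the wrist force passes 120 N, or if a joint passes its speed limit or range.

## Robot

A 7-joint arm with a two-finger parallel gripper is mounted at the origin on the work surface. World frame = base frame: x ahead of the robot, y to its left, z up, the work surface at z = 0. Lengths are in mm, angles in rad, forces in N, time in s.
With the tool pointing down it reaches from about 400 to 875 mm from the base axis. Payload 4.4 kg.
Tool frame: the origin (TCP) lies at the very end of the fingers, on their centre line; the grasp point (between the pads) lies 19 mm behind it; z points along the fingers, y is the direction in which the jaws open and shut (so a half turn about z gives the same grasp; the last joint's range is limited). The gripper opens to 85 mm and grips with 20 to 120 N. Pads are 22 mm wide; open, the fingers measure 114 mm over their backs; the gripper's body (76 mm by 85 mm) begins 54 mm behind the grasp point. The pads swing forward as they close: fully open they stand 13 mm farther back than shut.
Start: joints at [-1.38, 0.628, 0.038, 1.517, -0.027, 0.996, -0.02], TCP at [165.066, 628.706, 231.313] pointing down, gripper open.
Joint ranges: [-3.06, 3.06], [-0.37, 2.12], [-1.25, 1.32], [0.18, 2.47], [-1.1, 4.24], [0.23, 1.98], [-2.94, 2.94]. Speed limits (rad/s): [2.57, 2.57, 3.14, 3.14, 3.14, 3.14, 3.14].

## Interface

Orientations are given as [roll, pitch, yaw] about the fixed x, y, z axes, in that order (R = Rz(yaw) Ry(pitch) Rx(roll)).
In Python, from cell import ctrl, eyes gives the robot as it stands.
- The arm moves only by the tool move_arm, never from a script. Its argument "increments" is a list of rows, each a list of 6 numbers: the shift along the tool's x, y, z in cm, then the turn, a rotation vector about the tool's x, y, z in degrees. In form: [[x, y, z, wx, wy, wz], ...]. A call has 1 to 20 rows; each row is the pose to reach, as a shift and turn from the pose commanded when the call began, along the tool's axes at that moment; what a row does not reach only later rows make up. A row lasts 1/10 s, in which the tool goes at most 50 mm and 8.59 degrees, less where a joint would pass 70% of its speed; a pose out of reach is approached as far as the arm can. A call with a gripper value outside its range is refused whole. "grip" is the opening, from -1 (shut) to 1 (fully open), set as the call begins (left out, the last holds). The fingers move at their own pace and stop on an object; the grip force is fixed at half the most. Time passes only in rows, so rows that repeat a pose let the fingers close. It gives the time, the measured TCP pose, the force and the opening at its end, in the units of the state.
- ctrl.read_state(): the state, without advancing time (a new reading comes with each control period).
- eyes.get_image(name): name is "scene" or "top"; returns the picture (420x560x3 uint8, red, green, blue); there is no depth.
- eyes.calibration(name): a dict with "fx", "fy", "cx", "cy" (pixels), "pose" (4x4, takes a point from camera to world coordinates). Camera axes: x right, y up, looking along -z (the intrinsics and any distortion apply to the point x, -y, -z); pixel columns grow to the right and rows downward; lengths in mm; the calibration is good to about 2 mm. A picture is of the moment at which its call begins. calibration takes no time and is no camera call.
- ctrl.finish_job(): hands the job in, once; it reports no verdict.
The state is a dict: "clock": time; "qpos": joint angles; "qd": joint speeds; "tau": joint torques, N m; "eef_pos": TCP position; "tool_rot": TCP orientation; "force": force on the tool from outside, world axes, zero at the start; "torque": the same for the moment, N m; "width": finger opening in mm.
Only numpy, scipy, OpenCV 4.12 (cv2) and the standard library are available. Lean on these libraries where they do the work, as an engineer would, in place of code of your own. Each camera call takes 0.05 s, during which the arm holds its last target. There are 200 camera calls.

## Working session

There is one attempt and no reset: what is moved stays moved. The work goes in short steps, Python scripts to look and compute and a tool call to move; the robot and the scene stay as the last step left them, time stands still between calls to the robot, and variables do not carry over. Pictures are saved under pics/ and viewed, about 8 in all and at most 12, crops included, and the job is handed in when it is done.

Besides the shell and the picture viewer there is one more tool, called after "Request:" by a JSON object that holds its "method" and its "body", one argument or row to a line. move_arm: Moves the arm, as the interface text tells. Its arguments: {"type":"object","properties":{"increments":{"type":"array","items":{"type":"array","items":{"type":"number"}}},"grip":{"type":"number"}},"required":["increments"]}

```bash
mkdir -p pics; ls; python3 - <<'E'
from cell import ctrl, eyes
import cv2, numpy as np
np.set_printoptions(precision=4,suppress=True)
for n in("scene","top"):
    im=eyes.get_image(n); cv2.imwrite(f"pics/{n}0.png",im[:,:,::-1]); c=eyes.calibration(n); print(n,c)
s=ctrl.read_state(); print({k:s[k] for k in("clock","eef_pos","tool_rot","force","width")})
E
```

```text
pics
scene {'fx': 503.960551164881, 'fy': 503.960551164881, 'cx': 274.3227070766651, 'cy': 209.50238356419106, 'pose': array([[  -0.0955,   -0.6744,    0.7322, 1254.0353],
       [   0.9953,   -0.0779,    0.0581,  152.8563],
       [   0.0178,    0.7342,    0.6786,  774.4903],
       [   0.    ,    0.    ,    0.    ,    1.    ]])}
top {'fx': 488.59045106531636, 'fy': 488.59045106531636, 'cx': 284.1902001002462, 'cy': 200.57155821866505, 'pose': array([[   0.0168,    0.9987,   -0.0489,  491.2122],
       [  -0.9997,    0.0178,    0.0188,   99.6676],
       [   0.0196,    0.0485,    0.9986, 1155.6363],
       [   0.    ,    0.    ,    0.    ,    1.    ]])}
{'clock': 0.1, 'eef_pos': array([164.9488, 628.1354, 230.4726]), 'tool_rot': array([-3.1399,  0.    ,  2.8848]), 'force': array([-0.0384, -0.539 , -0.3121]), 'width': 85.57060238290222}
```

View pics/top0.png

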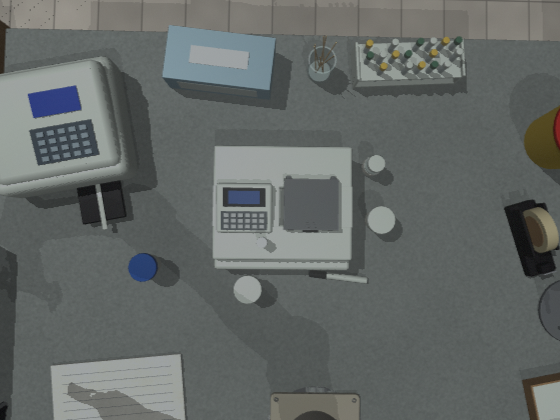

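View pics/scene0.png

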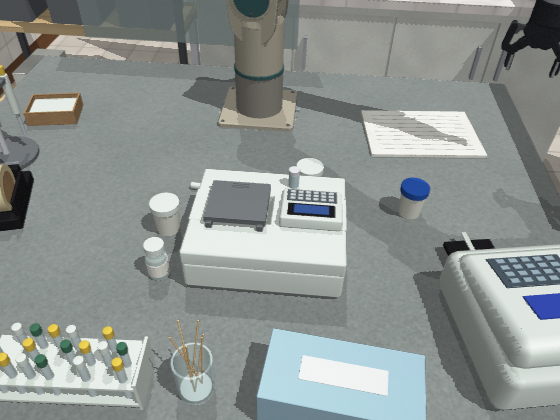

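The top view shows the photometer at about cols 213-352, rows 147-270, nearly square to the robot. The lid is at cols 281-340, rows 177-232, with its free edge toward the robot. The vial is at (264,242) and cup a at (247,290). The scene view, taken from behind, agrees.

```bash
cat > h.py <<'E'
import numpy as np, cv2
from cell import ctrl, eyes
from scipy.spatial.transform import Rotation as R
np.set_printoptions(precision=3,suppress=True)
def ray(n,p,z):
    c=eyes.calibration(n); P=c["pose"]
    d=P[:3,:3]@np.array([(p[0]-c["cx"])/c["fx"],-(p[1]-c["cy"])/c["fy"],-1]); o=P[:3,3]
    return o+d*(z-o[2])/d[2]
def proj(n,X):
    c=eyes.calibration(n); q=np.linalg.inv(c["pose"])@np.append(X,1)
    return np.array([c["cx"]+c["fx"]*q[0]/-q[2], c["cy"]-c["fy"]*q[1]/-q[2]])
E
python3 - <<'E'
from h import *
for n,f,box in(("top","top0",(270,165,352,245)),("scene","scene0",(195,170,285,240))):
    im=cv2.imread(f"pics/{f}.png"); g=cv2.cvtColor(im,cv2.COLOR_BGR2GRAY)
    x0,y0,x1,y1=box; sub=g[y0:y1,x0:x1]
    m=((sub>40)&(sub<125)).astype(np.uint8)
    m=cv2.morphologyEx(m,cv2.MORPH_OPEN,np.ones((9,9)))
    c=max(cv2.findContours(m,0,2)[0],key=cv2.contourArea)
    r=cv2.minAreaRect(c); b=cv2.boxPoints(r)+[x0,y0]
    if n=="scene": b=cv2.approxPolyDP(c,5,True)[:,0]+[x0,y0]
    W=np.array([ray(n,p,127) for p in b]); print(n,b,W,W.mean(0))
    print(np.linalg.norm(np.roll(W,-1,0)-W,axis=1))
    cv2.polylines(im,[np.int32(b)],True,(0,0,255)); cv2.imwrite(f"pics/d_{n}.png",cv2.resize(im[y0-30:y1+40,x0-80:x1+20],None,fx=4,fy=4)[:600,:800])
# deck corners
g=cv2.cvtColor(cv2.imread("pics/top0.png"),cv2.COLOR_BGR2GRAY)
m=(g>150).astype(np.uint8); m[:, :205]=0;m[:,358:]=0;m[:140]=0;m[274:]=0
c=max(cv2.findContours(m,0,2)[0],key=cv2.contourArea);b=cv2.boxPoints(cv2.minAreaRect(c))
print("body",b,[ray("top",p,105) for p in b])
print("vial",ray("top",(264,242),147))
E
```

```text
top [[279. 178.]
 [340. 178.]
 [340. 232.]
 [279. 232.]] [[589.095  92.098 127.   ]
 [591.512 -37.058 127.   ]
 [477.383 -38.346 127.   ]
 [475.258  90.121 127.   ]] [533.312  26.704 127.   ]
[129.179 114.136 128.485 113.854]
scene [[208 209]
 [229 198]
 [230 205]
 [253 204]
 [254 198]
 [267 198]
 [267 184]
 [214 181]] [[568.467 -27.168 127.   ]
 [532.891   7.096 127.   ]
 [552.592  12.233 127.   ]
 [544.725  55.414 127.   ]
 [527.298  55.147 127.   ]
 [524.384  80.185 127.   ]
 [482.291  75.692 127.   ]
 [485.385 -31.096 127.   ]] [527.254  28.438 127.   ]
[ 49.393  20.36   43.892  17.429  25.206  42.333 106.833  83.175]
body [[212.519 256.986]
 [213.582 146.515]
 [350.752 147.834]
 [349.689 258.305]] [array([419.332, 230.918, 105.   ]), array([656.737, 234.318, 105.   ]), array([659.792, -62.629, 105.   ]), array([421.078, -62.781, 105.   ])]
vial [454.53  120.802 147.   ]
```

View pics/d_top.png

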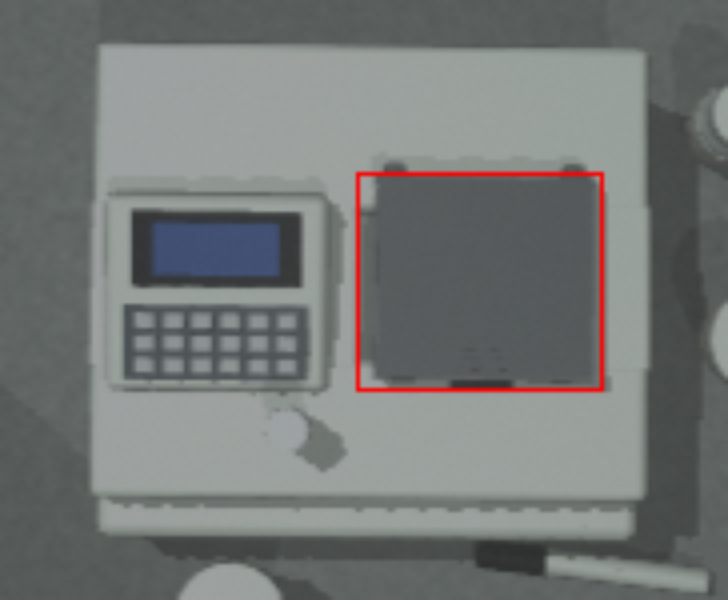

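The crop shows the lid's face at crop px about (375,177) to (602,385). The mask box caught the shadow on the left, so I'll fit the edges with tighter thresholds.

```bash
python3 - <<'E'
from h import *
im=cv2.imread("pics/top0.png"); g=cv2.cvtColor(im,cv2.COLOR_BGR2GRAY).astype(float)
print(g[205,274:346].astype(int)); print(g[170:240,295].astype(int))
def edge(rows,lo,hi,axis,thr,sgn):
    out=[]
    for r in rows:
        l=g[r,lo:hi] if axis==0 else g[lo:hi,r]
        d=np.diff(l)*sgn; k=int(np.argmax(d))
        # subpixel centroid of gradient
        w=np.clip(d[max(0,k-1):k+2],0,None); p=lo+(np.arange(max(0,k-1),max(0,k-1)+len(w))*w).sum()/w.sum()+.5
        out.append((p,r) if axis==0 else (r,p))
    return np.array(out)
def fit(pts,z):
    W=np.float32([ray("top",p,z)[:2] for p in pts]); v=cv2.fitLine(W,cv2.DIST_HUBER,0,.01,.01).ravel(); return v
R_=edge(range(185,226),336,346,0,0,1); print("right",fit(R_,127))
F=edge(list(range(288,300))+list(range(320,336)),228,236,1,0,1); print("front",fit(F,127))
B=edge(range(292,330),172,183,1,0,-1); print("rear",fit(B,127))
D=edge(range(220,345),142,152,1,0,1); print("deck rear",fit(D,105))
L=edge(range(155,240),208,220,0,0,1); print("deck left",fit(L,105))
Rr=edge(range(155,240),345,357,0,0,-1); print("deck right",fit(Rr,105))
E
```

```text
[114 130 160 159 150 122 110  99  98  94  85  92  92  91  92  91  91  91
  91  92  91  91  92  90  90  90  90  91  89  88  90  91  89  90  90  90
  90  89  90  91  90  90  90  90  89  89  90  89  89  89  90  90  88  90
  89  88  89  88  88  88  89  89  88  91  99 112 111 128 158 159 158 159]
[158 159 159 159 147 145 145 146 124  96  90  90  90  91  91  90  90  91
  91  89  92  90  91  92  92  91  91  91  89  90  91  90  90  90  91  91
  91  91  90  90  91  89  92  90  91  91  90  91  89  90  92  92  91  91
  92  91  93  92  91  95 112 114 156 160 159 160 159 160 159 159]
right [  1.      0.012 534.155 -40.128]
front [  0.004  -1.    475.835  30.781]
rear [  0.004   1.    589.399  29.694]
deck rear [  0.009  -1.    660.183  78.091]
deck left [  1.     -0.001 551.481 233.496]
deck right [  1.      0.024 558.436 -65.212]
```

Lid and deck edges agree: photometer origin about (525, 84), yaw about 0.01, so lid_press is at about (491.5, 24, 127). Next I close the gripper and move above it, turning the jaws along world y (tool x = -X, y = +Y, z = down).

```bash
cat >> h.py <<'E'
def inc(target,rpy=(np.pi,0,np.pi)):
    s=ctrl.read_state(); A=R.from_euler("xyz",s["tool_rot"]); B=R.from_euler("xyz",rpy)
    d=A.inv().apply(np.array(target)-s["eef_pos"])/10
    print("t",s["clock"],"pos",s["eef_pos"],"rot",s["tool_rot"],"F",s["force"],"inc",d,np.degrees((A.inv()*B).as_rotvec()))
E
python3 - <<'E'
from h import *
inc((491.5,24,170)); inc((300,400,231))
E
```

```text
t 0.1 pos [164.949 628.135 230.473] rot [-3.14   0.     2.885] F [-0.038 -0.539 -0.312] inc [-46.93  -50.127   6.135] [ -0.099  -0.011 -14.715]
t 0.1 pos [164.949 628.135 230.473] rot [-3.14   0.     2.885] F [-0.038 -0.539 -0.312] inc [-18.857 -18.635  -0.02 ] [ -0.099  -0.011 -14.715]
```

Request:
{"method": "move_arm", "body": {
  "increments": [
    [-3,-3.2,0,0,0,-4],
    [-6,-6.4,0,0,0,-8],
    [-9,-9.6,0,0,0,-12],
    [-12,-12.8,0,0,0,-14.7],
    [-15,-16,0,0,0,-14.7],
    [-18,-19.2,0,0,0,-14.7],
    [-21,-22.4,0,0,0,-14.7],
    [-24,-25.6,0,0,0,-14.7],
    [-27,-28.8,0,0,0,-14.7],
    [-30,-32,0,0,0,-14.7],
    [-33,-35.2,0,0,0,-14.7],
    [-36,-38.5,0,0,0,-14.7],
    [-39,-41.7,0,0,0,-14.7],
    [-42,-44.9,0,0,0,-14.7],
    [-45,-48.1,1,0,0,-14.7],
    [-46.9,-50.1,3,0,0,-14.7],
    [-46.9,-50.1,5,0,0,-14.7],
    [-46.9,-50.1,6.1,0,0,-14.7],
    [-46.9,-50.1,6.1,0,0,-14.7],
    [-46.9,-50.1,6.1,0,0,-14.7]
  ],
  "grip": -1
}}

```text
clock: 2.1
eef_pos: [491.3, 25.9, 170.5]
tool_rot: [3.141, -0.0, -3.14]
force: [-0.1, 0.2, -0.2]
width: 0.1
```

```bash
python3 - <<'E'
from h import *
inc((491.5,24,132))
for n,b in(("top",(240,150,360,270)),("scene",(170,130,330,250))):
    im=eyes.get_image(n)[:,:,::-1]; cv2.imwrite(f"pics/{n}1.png",im)
a=cv2.imread("pics/top1.png")[140:280,200:360];b=cv2.imread("pics/scene1.png")[100:240,150:310]
cv2.imwrite("pics/m1.png",cv2.resize(np.hstack([a,b]),(800,350)))
E
```

```text
t 2.1 pos [491.294  25.94  170.517] rot [ 3.141 -0.    -3.14 ] F [-0.107  0.206 -0.24 ] inc [-0.021 -0.195  3.852] [ 0.022 -0.014  0.079]
```

View pics/m1.png

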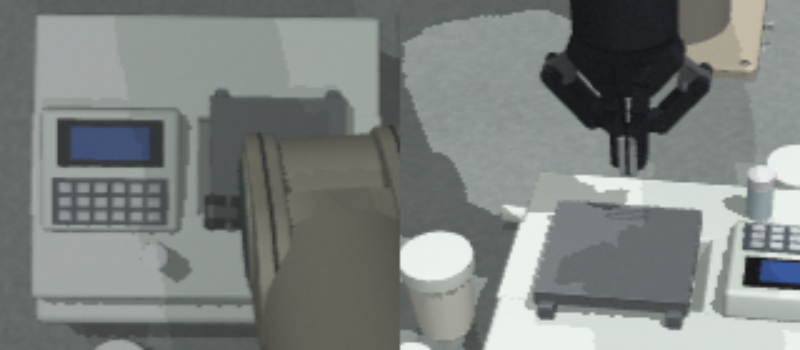

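The scene view shows the closed fingertips (crop ~(628,165)) centred over the lid's free edge. The vial is clear to the side. I'll press in small steps.

Request:
{"method": "move_arm", "body": {
  "increments": [
    [0,-0.1,2,0,0,0],
    [0,-0.2,3.5,0,0,0],
    [0,-0.2,4,0,0,0],
    [0,-0.2,4.3,0,0,0],
    [0,-0.2,4.5,0,0,0],
    [0,-0.2,4.5,0,0,0]
  ]
}}

```text
clock: 2.8
eef_pos: [491.7, 23.3, 125.8]
tool_rot: [3.141, 0.001, -3.142]
force: [-1.2, -0.7, 0.2]
width: 0.1
```

Request:
{"method": "move_arm", "body": {
  "increments": [
    [0,0,0.1,0,0,0],
    [0,0,0.2,0,0,0],
    [0,0,0.2,0,0,0]
  ]
}}

```text
clock: 3.1
eef_pos: [491.6, 23.2, 123.4]
tool_rot: [3.141, 0.0, 3.141]
force: [0.2, 0.0, 0.9]
width: 0.1
```

Request:
{"method": "move_arm", "body": {
  "increments": [
    [0,0,0.1,0,0,0],
    [0,0,0.2,0,0,0],
    [0,0,0.2,0,0,0]
  ]
}}

```text
clock: 3.4
eef_pos: [491.6, 23.1, 122.2]
tool_rot: [3.141, 0.001, 3.141]
force: [-3.0, 1.5, 11.2]
width: 0.3
```

The force jumped to 11 N at z = 122.2, where the stop should be. I back off toward the robot and up.

Request:
{"method": "move_arm", "body": {
  "increments": [
    [0.5,0,-2,0,0,0],
    [3,0,-5,0,0,0],
    [6,0,-9,0,0,0],
    [7,0,-13,0,0,0],
    [7,0,-15,0,0,0],
    [7,0,-15,0,0,0],
    [7,0,-15,0,0,0],
    [7,0,-15,0,0,0],
    [7,0,-15,0,0,0],
    [7,0,-15,0,0,0],
    [7,0,-15,0,0,0],
    [7,0,-15,0,0,0],
    [7,0,-15,0,0,0],
    [7,0,-15,0,0,0],
    [7,0,-15,0,0,0],
    [7,0,-15,0,0,0],
    [7,0,-15,0,0,0],
    [7,0,-15,0,0,0],
    [7,0,-15,0,0,0],
    [7,0,-15,0,0,0]
  ]
}}

```text
clock: 5.4
eef_pos: [421.4, 23.0, 271.3]
tool_rot: [3.142, 0.0, 3.141]
force: [-0.4, -0.0, 0.5]
width: 0.3
```

Request:
{"method": "move_arm", "body": {
  "increments": [
    [0,13,0,0,0,0],
    [0,13,0,0,0,0],
    [0,13,0,0,0,0],
    [0,13,0,0,0,0],
    [0,13,0,0,0,0],
    [0,13,0,0,0,0],
    [0,13,0,0,0,0],
    [0,13,0,0,0,0]
  ]
}}

```text
clock: 6.2
eef_pos: [421.6, 152.0, 271.4]
tool_rot: [-3.141, 0.0, 3.139]
force: [0.6, 0.3, 0.3]
width: 0.2
```

```bash
python3 - <<'E'
from h import *
inc((491.5,24,132))
for n in("top","scene"): cv2.imwrite(f"pics/{n}2.png",eyes.get_image(n)[:,:,::-1])
a=cv2.imread("pics/top2.png")[140:280,250:360];b=cv2.imread("pics/scene2.png")[100:240,160:300]
print(proj("top",(517,24,103)),proj("scene",(517,24,103)))
cv2.imwrite("pics/m2.png",np.hstack([cv2.resize(a,(400,509)),cv2.resize(b,(400,509))]))
E
```

```text
t 6.2 pos [421.607 151.975 271.366] rot [-3.141  0.     3.139] F [0.635 0.276 0.328] inc [ -7.017 -12.779  13.94 ] [-0.013  0.005 -0.129]
[309.886 212.946] [239.22  202.441]
```

View pics/m2.png

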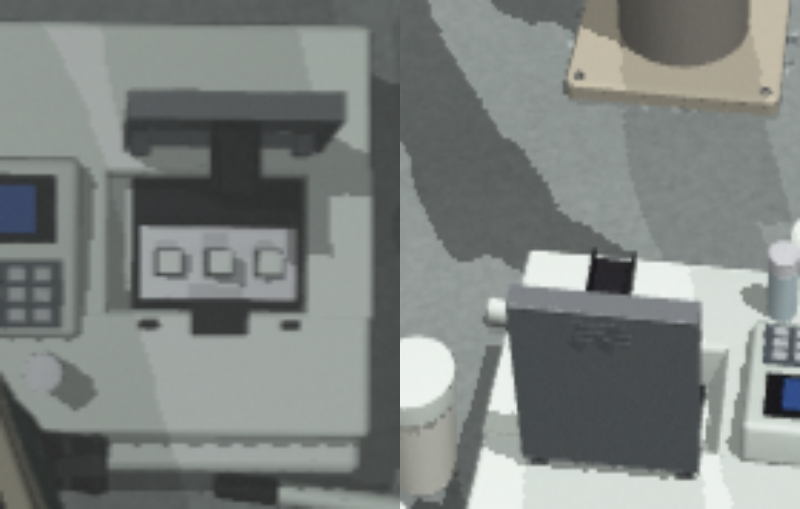

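The lid is open (tongue at crop (235,150)). The three stoppers are at crop (169,262), (218,262) and (269,262), i.e. full px about (296.5,212), (310,212) and (324,212). I need a zoom to see which is proud.

```bash
python3 - <<'E'
from h import *
im=cv2.imread("pics/top2.png"); a=im[198:226,284:336]
b=cv2.convertScaleAbs(a,alpha=1.6,beta=-80)
cv2.imwrite("pics/z2.png",cv2.resize(b,None,fx=15,fy=15,interpolation=cv2.INTER_NEAREST))
g=cv2.cvtColor(im,cv2.COLOR_BGR2GRAY)
print(g[205:222,290:332])
for y in(54.5,24,-6): print(y,proj("top",(517,y,103)),proj("top",(517,y,112)))
E
```

```text
[[164 164 165 166 165 164 163 165 164 162 164 164 163 164 163 158 145 146
  146 147 144 144 151 160 162 161 160 160 160 160 161 160 160 159 160 160
  160 159 148 113 108  83]
 [165 166 161 151 151 151 150 150 155 165 163 164 164 163 162 157 147 148
  147 146 145 146 149 160 160 161 160 159 161 160 155 144 145 144 149 159
  158 158 147 114 108  83]
 [165 165 160 149 149 149 150 149 152 164 164 164 163 162 162 157 147 146
  145 145 145 145 150 160 160 159 160 159 159 154 145 143 143 142 142 149
  158 158 146 113 108  82]
 [164 164 148 101 101 102 101  99 102 117 145 161 162 161 161 149 114  99
  101 100  99 105 124 141 159 159 157 157 157 148 118 118 118 120 119 119
  123 140 146 112 107  81]
 [165 156 120 115 162 160 161 161 161 147 125 160 160 159 161 143  85 107
  162 161 160 162 162 152 137 156 157 157 156 139  81 117 156 157 155 154
  137 113 145 112 106  84]
 [165 157 122 117 165 164 165 164 164 145  94 119 134 162 162 147  92 108
  165 164 164 164 163 152 135 158 159 158 157 139  88 135 163 164 164 163
  160 155 144 113 108  84]
 [166 156 122 118 165 164 164 164 163 145  93 116 
[... 1294 characters left out ...]
 160 159 158 157 156 157 160
  158 159 159 158 147 104]
 [166 166 164 166 166 165 167 165 165 165 165 160 148 148 147 147 147 147
  145 146 147 145 146 144 146 144 146 157 160 159 159 160 160 158 158 157
  158 158 158 158 147 104]
 [165 166 165 165 165 165 165 163 164 164 164 159 146 147 146 145 146 146
  144 144 144 144 144 143 144 143 147 158 158 158 159 158 158 158 158 159
  159 157 157 157 146 102]
 [165 165 165 165 165 159 155 165 165 164 164 159 146 147 145 146 145 146
  145 145 145 145 144 145 144 143 148 160 160 159 158 160 159 157 159 157
  159 158 159 158 147 102]]
54.5 [295.757 212.701] [295.939 212.601]
24 [309.886 212.946] [310.19  212.848]
-6 [323.769 213.187] [324.192 213.091]
```

View pics/z2.png

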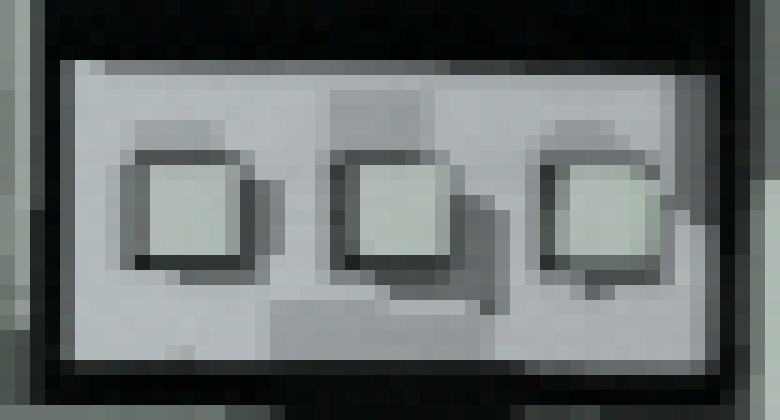

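The middle cuvette is the proud one: its shadow reaches about 3.5 px to the right and down, against about 2 px for its neighbours, and its rear penumbra is twice as deep. Its top centre is at about px (310.2,211.7), i.e. about (518.5, 24). The open lid's tongue overhangs at x of about 551, so I tilt the tool 25° with the body leaning toward the robot.

Request:
{"method": "move_arm", "body": {
  "increments": [
    [-2,-2.5,0,0,-6,0],
    [-4,-5,0,0,-12,0],
    [-6,-7.5,0,0,-18,0],
    [-8,-10,0,0,-24,0],
    [-10,-12.5,0,0,-25,0],
    [-10.5,-12.8,0,0,-25,0],
    [-10.5,-12.8,2,0,-25,0],
    [-10.5,-12.8,4,0,-25,0],
    [-10.5,-12.8,6,0,-25,0],
    [-10.5,-12.8,8,0,-25,0],
    [-10.5,-12.8,10,0,-25,0],
    [-10.5,-12.8,12,0,-25,0],
    [-10.5,-12.8,14,0,-25,0],
    [-10.5,-12.8,14,0,-25,0],
    [-10.5,-12.8,14,0,-25,0]
  ]
}}

```text
clock: 7.8
eef_pos: [526.9, 25.8, 130.5]
tool_rot: [3.14, 0.437, 3.141]
force: [-0.4, 0.3, -0.5]
width: -0.0
```

```bash
python3 - <<'E'
from h import *
t=R.from_euler("xyz",(np.pi,0,np.pi))*R.from_rotvec(np.radians([0,-25,0]))
inc((526.5,24,107.6),t.as_euler("xyz"))
for n in("top","scene"): cv2.imwrite(f"pics/{n}3.png",eyes.get_image(n)[:,:,::-1])
a=cv2.imread("pics/top3.png")[140:280,250:360];b=cv2.imread("pics/scene3.png")[100:240,160:300]
cv2.imwrite("pics/m3.png",np.hstack([cv2.resize(a,(400,509)),cv2.resize(b,(400,509))]))
E
```

```text
t 7.8 pos [526.866  25.83  130.539] rot [3.14  0.437 3.141] F [-0.409  0.299 -0.46 ] inc [ 1.004 -0.186  2.062] [ 0.069  0.052 -0.013]
```

View pics/m3.png

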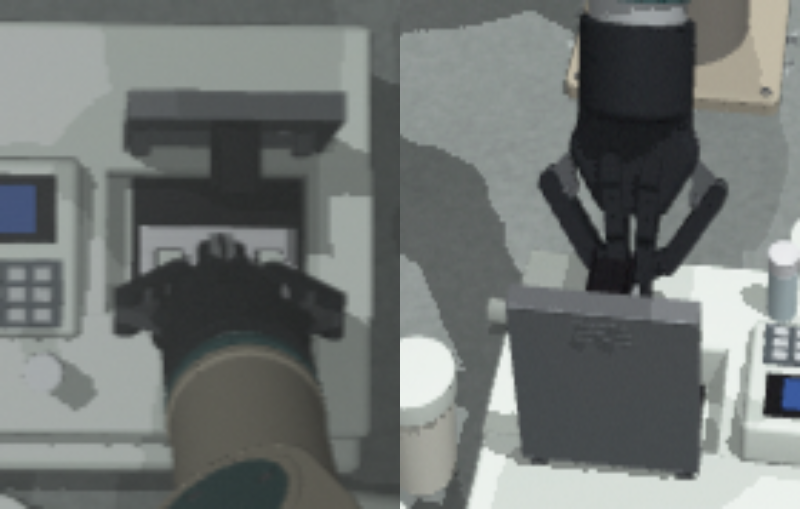

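The fingertip is over the middle stopper (crop (220,240)), the neighbours are clear on both sides, and the tongue is well clear of the gripper body. World-down is tool (0.42, 0, 0.91).

Request:
{"method": "move_arm", "body": {
  "increments": [
    [0.25,-0.18,0.55,0,0,0],
    [0.51,-0.18,1.09,0,0,0],
    [0.59,-0.18,1.27,0,0,0],
    [0.68,-0.18,1.45,0,0,0],
    [0.72,-0.18,1.54,0,0,0],
    [0.72,-0.18,1.54,0,0,0]
  ]
}}

```text
clock: 8.5
eef_pos: [526.7, 23.1, 114.5]
tool_rot: [-3.141, 0.437, 3.141]
force: [-0.8, -1.5, 1.0]
width: -0.0
```

Request:
{"method": "move_arm", "body": {
  "increments": [
    [0.04,0,0.09,0,0,0],
    [0.08,0,0.18,0,0,0],
    [0.08,0,0.18,0,0,0]
  ]
}}

```text
clock: 8.8
eef_pos: [526.6, 23.0, 112.4]
tool_rot: [-3.141, 0.437, 3.141]
force: [0.4, -0.4, 0.8]
width: 0.1
```

Request:
{"method": "move_arm", "body": {
  "increments": [
    [0.04,0,0.09,0,0,0],
    [0.08,0,0.18,0,0,0],
    [0.08,0,0.18,0,0,0]
  ]
}}

```text
clock: 9.1
eef_pos: [526.6, 23.1, 110.3]
tool_rot: [-3.142, 0.436, 3.141]
force: [-0.2, -1.3, 1.4]
width: 0.0
```

Request:
{"method": "move_arm", "body": {
  "increments": [
    [0.04,0,0.09,0,0,0],
    [0.08,0,0.18,0,0,0],
    [0.08,0,0.18,0,0,0]
  ]
}}

```text
clock: 9.4
eef_pos: [526.6, 23.1, 108.3]
tool_rot: [3.142, 0.436, 3.141]
force: [0.3, -1.9, 1.2]
width: -0.1
```

Request:
{"method": "move_arm", "body": {
  "increments": [
    [0.04,0,0.09,0,0,0],
    [0.04,0,0.09,0,0,0]
  ]
}}

```text
clock: 9.6
eef_pos: [526.5, 23.2, 107.3]
tool_rot: [3.142, 0.436, 3.141]
force: [-0.2, -0.9, 1.5]
width: -0.2
```

Request:
{"method": "move_arm", "body": {
  "increments": [
    [0.04,0,0.09,0,0,0],
    [0.04,0,0.09,0,0,0]
  ]
}}

```text
clock: 9.8
eef_pos: [526.6, 23.2, 106.4]
tool_rot: [-3.142, 0.436, 3.141]
force: [-0.2, -0.9, 2.5]
width: -0.2
```

Request:
{"method": "move_arm", "body": {
  "increments": [
    [0.04,0,0.09,0,0,0],
    [0.04,0,0.09,0,0,0]
  ]
}}

```text
clock: 10.0
eef_pos: [526.8, 23.2, 105.9]
tool_rot: [-3.141, 0.437, -3.141]
force: [-2.9, -1.5, 8.8]
width: -0.0
```

Request:
{"method": "move_arm", "body": {
  "increments": [
    [0.04,0,0.09,0,0,0],
    [0.04,0,0.09,0,0,0]
  ]
}}

```text
clock: 10.2
eef_pos: [526.9, 23.2, 105.6]
tool_rot: [-3.141, 0.439, -3.141]
force: [-3.9, -1.7, 16.1]
width: 0.3
```

It is rigid now (16 N, tip corner at about z 103). I lift straight up, move aside and check.

Request:
{"method": "move_arm", "body": {
  "increments": [
    [-0.85,0,-1.8,0,0,0],
    [-2.5,0,-5.4,0,0,0],
    [-4.2,0,-9.1,0,0,0],
    [-5.9,0,-12.7,0,0,0],
    [-5.9,5,-12.7,0,6,0],
    [-5.9,9,-12.7,0,12,0],
    [-5.9,13,-12.7,0,18,0],
    [-5.9,17,-12.7,0,24,0],
    [-5.9,18,-12.7,0,25,0],
    [-5.9,18,-12.7,0,25,0],
    [-5.9,18,-12.7,0,25,0]
  ]
}}

```text
clock: 11.3
eef_pos: [525.1, 212.6, 245.3]
tool_rot: [3.133, 0.0, -3.132]
force: [-0.9, 0.5, 0.6]
width: -0.1
```

```bash
python3 - <<'E'
from h import *
inc((625,24,270))
for n in("top","scene"): cv2.imwrite(f"pics/{n}4.png",eyes.get_image(n)[:,:,::-1])
o=[]
for k in(2,4):
    a=cv2.convertScaleAbs(cv2.imread(f"pics/top{k}.png")[196:228,282:338],alpha=1.6,beta=-80); o.append(cv2.resize(a,None,fx=9,fy=9,interpolation=0))
cv2.imwrite("pics/z4.png",np.vstack(o))
E
```

```text
t 11.3 pos [525.115 212.571 245.3  ] rot [ 3.133  0.    -3.132] F [-0.94   0.472  0.589] inc [ -9.811 -18.927  -2.64 ] [0.521 0.011 0.54 ]
```

View pics/z4.png

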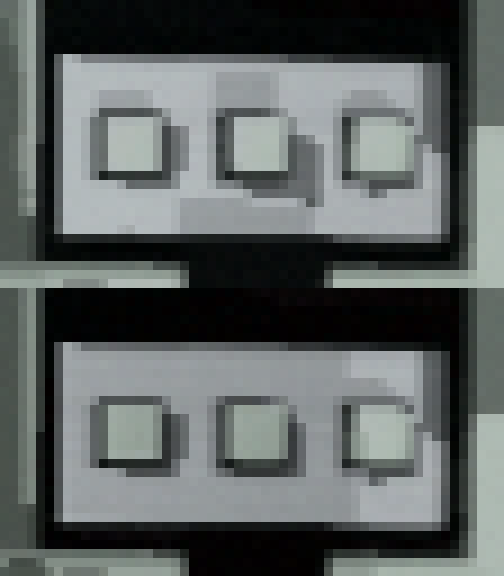

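The lower panel (after) shows the middle stopper's shadow now matching the left neighbour's, so it is home. Next I go round behind the lid and compute the closing arc.

```bash
python3 - <<'E'
from h import *
for th,r in zip(np.linspace(1.65,0,17),np.linspace(80,92,17)):
    x=585.6-r*np.cos(th)+12*np.sin(th)+9; z=115+r*np.sin(th)+12*np.cos(th)
    print(round(th,2),round(x,1),round(z,1)," inc from (640,194):",round((640-x)/10,1),round((194-z)/10,1))
E
```

```text
1.65 612.9 193.8  inc from (640,194): 2.7 0.0
1.55 604.7 196.0  inc from (640,194): 3.5 -0.2
1.44 596.2 197.4  inc from (640,194): 4.4 -0.3
1.34 587.5 197.8  inc from (640,194): 5.2 -0.4
1.24 578.8 197.4  inc from (640,194): 6.1 -0.3
1.13 570.1 196.0  inc from (640,194): 7.0 -0.2
1.03 561.5 193.7  inc from (640,194): 7.9 0.0
0.93 553.1 190.4  inc from (640,194): 8.7 0.4
0.82 545.1 186.3  inc from (640,194): 9.5 0.8
0.72 537.4 181.3  inc from (640,194): 10.3 1.3
0.62 530.3 175.5  inc from (640,194): 11.0 1.8
0.52 523.7 169.0  inc from (640,194): 11.6 2.5
0.41 517.9 161.7  inc from (640,194): 12.2 3.2
0.31 512.8 153.8  inc from (640,194): 12.7 4.0
0.21 508.5 145.3  inc from (640,194): 13.2 4.9
0.1 505.1 136.3  inc from (640,194): 13.5 5.8
0.0 502.6 127.0  inc from (640,194): 13.7 6.7
```

Request:
{"method": "move_arm", "body": {
  "increments": [
    [-4,0,0,0,0,0],
    [-8,0,0,0,0,0],
    [-11.5,-3,0,0,0,0],
    [-11.5,-7,0,0,0,0],
    [-11.5,-11,0,0,0,0],
    [-11.5,-15,0,0,0,0],
    [-11.5,-18.9,0,0.5,0,0.5],
    [-11.5,-18.9,2,0.5,0,0.5],
    [-11.5,-18.9,4,0.5,0,0.5],
    [-11.5,-18.9,5.1,0.5,0,0.5],
    [-11.5,-18.9,5.1,0.5,0,0.5],
    [-11.5,-18.9,5.1,0.5,0,0.5]
  ]
}}

```text
clock: 12.6
eef_pos: [641.4, 14.0, 193.7]
tool_rot: [-3.133, 0.0, 3.133]
force: [0.7, 0.7, -0.2]
width: 0.3
```

The offset came from measured lag, so I correct y by +10 mm and then push over, two rows per step of the arc.

Request:
{"method": "move_arm", "body": {
  "increments": [
    [1,1,0,-0.5,0,-0.5],
    [2.3,1,0,-0.5,0,-0.5],
    [2.8,1,0,-0.5,0,-0.5],
    [3.2,1,-0.1,-0.5,0,-0.5],
    [3.6,1,-0.2,-0.5,0,-0.5],
    [4,1,-0.2,-0.5,0,-0.5],
    [4.5,1,-0.3,-0.5,0,-0.5],
    [4.9,1,-0.3,-0.5,0,-0.5],
    [5.3,1,-0.4,-0.5,0,-0.5],
    [5.8,1,-0.4,-0.5,0,-0.5],
    [6.2,1,-0.3,-0.5,0,-0.5],
    [6.6,1,-0.3,-0.5,0,-0.5],
    [7.1,1,-0.2,-0.5,0,-0.5],
    [7.5,1,-0.1,-0.5,0,-0.5],
    [8,1,0,-0.5,0,-0.5],
    [8,1,0,-0.5,0,-0.5]
  ]
}}

```text
clock: 14.2
eef_pos: [560.5, 24.9, 193.2]
tool_rot: [-3.141, -0.001, -3.142]
force: [0.8, -0.3, -0.0]
width: -0.0
```

Request:
{"method": "move_arm", "body": {
  "increments": [
    [0.4,0,0.1,0,0,0],
    [0.7,0,0.3,0,0,0],
    [1.1,0,0.5,0,0,0],
    [1.5,0,0.7,0,0,0],
    [1.9,0,0.95,0,0,0],
    [2.3,0,1.2,0,0,0],
    [2.7,0,1.5,0,0,0],
    [3,0,1.8,0,0,0],
    [3.4,0,2.1,0,0,0],
    [3.7,0,2.4,0,0,0],
    [4,0,2.75,0,0,0],
    [4.3,0,3.1,0,0,0],
    [4.6,0,3.5,0,0,0],
    [4.8,0,3.9,0,0,0],
    [5,0,4.35,0,0,0],
    [5.2,0,4.8,0,0,0],
    [5.4,0,5.25,0,0,0],
    [5.5,0,5.7,0,0,0],
    [5.5,0,5.7,0,0,0]
  ]
}}

```text
clock: 16.1
eef_pos: [505.7, 24.8, 135.7]
tool_rot: [-3.141, -0.002, 3.142]
force: [0.1, 0.5, 0.7]
width: -0.1
```

```bash
python3 - <<'E'
from h import *
inc((500,24.5,127))
cv2.imwrite("pics/scene5.png",eyes.get_image("scene")[:,:,::-1])
cv2.imwrite("pics/z5.png",cv2.resize(cv2.imread("pics/scene5.png")[100:240,160:320],None,fx=4,fy=4))
E
```

```text
t 16.1 pos [505.685  24.803 135.682] rot [-3.141 -0.002  3.142] F [0.07  0.53  0.703] inc [ 0.567 -0.03   0.869] [-0.012 -0.099 -0.004]
```

View pics/z5.png

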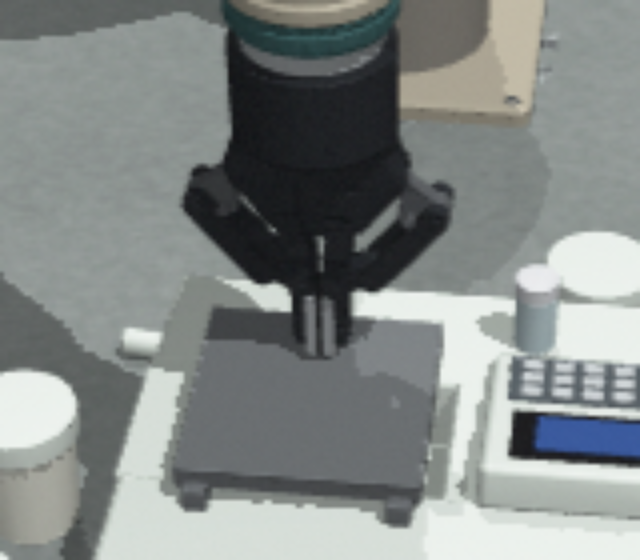

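The lid is held nearly shut under the fingertip (crop (320,350)), and the vial and cup are undisturbed. I continue forward and down to the stop.

Request:
{"method": "move_arm", "body": {
  "increments": [
    [0.2,0,0.35,0,0,0],
    [0.5,0,0.6,0,0,0],
    [0.8,0,0.8,0,0,0],
    [1,0,1,0,0,0],
    [1,0,1.1,0,0,0],
    [1,0,1.15,0,0,0],
    [1,0,1.15,0,0,0]
  ]
}}

```text
clock: 16.85
eef_pos: [496.0, 24.9, 124.7]
tool_rot: [-3.141, -0.001, 3.141]
force: [-1.6, -0.8, 0.9]
width: 0.1
```

Request:
{"method": "move_arm", "body": {
  "increments": [
    [0,0,0.1,0,0,0],
    [0,0,0.15,0,0,0],
    [0,0,0.15,0,0,0]
  ]
}}

```text
clock: 17.15
eef_pos: [496.4, 24.8, 123.3]
tool_rot: [-3.142, -0.0, 3.141]
force: [-0.9, 1.0, 1.4]
width: -0.0
```

Request:
{"method": "move_arm", "body": {
  "increments": [
    [0,0,0.1,0,0,0],
    [0,0,0.15,0,0,0],
    [0,0,0.15,0,0,0]
  ]
}}

```text
clock: 17.45
eef_pos: [496.5, 24.9, 122.5]
tool_rot: [-3.141, 0.0, 3.141]
force: [-2.7, -0.7, 7.8]
width: 0.3
```

Request:
{"method": "move_arm", "body": {
  "increments": [
    [0,0,0.1,0,0,0],
    [0,0,0.1,0,0,0]
  ]
}}

```text
clock: 17.65
eef_pos: [496.5, 24.9, 122.3]
tool_rot: [-3.14, 0.001, 3.141]
force: [-4.8, -1.5, 17.6]
width: 0.1
```

Request:
{"method": "move_arm", "body": {
  "increments": [
    [0,0,-0.3,0,0,0],
    [0,0,-0.8,0,0,0],
    [0,0,-2,0,0,0],
    [0,0,-6,0,0,0],
    [2,4,-10,0,0,0],
    [4,9,-13,0,0,0],
    [5,14,-14,0,0,0],
    [5,18,-14,0,0,0],
    [5,18,-14,0,0,0],
    [5,18,-14,0,0,0],
    [5,18,-14,0,0,0],
    [5,18,-14,0,0,0],
    [5,18,-14,0,0,0],
    [5,18,-14,0,0,0],
    [5,18,-14,0,0,0],
    [5,18,-14,0,0,0],
    [5,18,-14,0,0,0],
    [5,18,-14,0,0,0]
  ]
}}

```text
clock: 19.45
eef_pos: [446.5, 204.9, 260.9]
tool_rot: [3.142, -0.0, 3.141]
force: [0.2, -0.5, 0.3]
width: -0.1
```

```bash
python3 - <<'E'
from h import *
inc((500,24.5,127))
for n in("top","scene"): cv2.imwrite(f"pics/{n}6.png",eyes.get_image(n)[:,:,::-1])
a=cv2.imread("pics/top6.png")[140:300,210:400];b=cv2.imread("pics/scene6.png")[130:290,140:330]
cv2.imwrite("pics/m6.png",np.hstack([cv2.resize(a,(400,337)),cv2.resize(b,(400,337))]))
for n,(x0,y0,x1,y1) in(("top",(276,172,346,236)),("scene",(150,175,282,285))):
    d=cv2.absdiff(cv2.imread(f"pics/{n}0.png"),cv2.imread(f"pics/{n}6.png"))[y0:y1,x0:x1]; print(n,"diff>25 px",(d.max(2)>25).sum())
E
```

```text
t 19.45 pos [446.507 204.918 260.901] rot [ 3.142 -0.     3.141] F [ 0.158 -0.512  0.281] inc [ -5.354 -18.041  13.389] [ 0.001 -0.002 -0.014]
top diff>25 px 2
scene diff>25 px 50
```

View pics/m6.png

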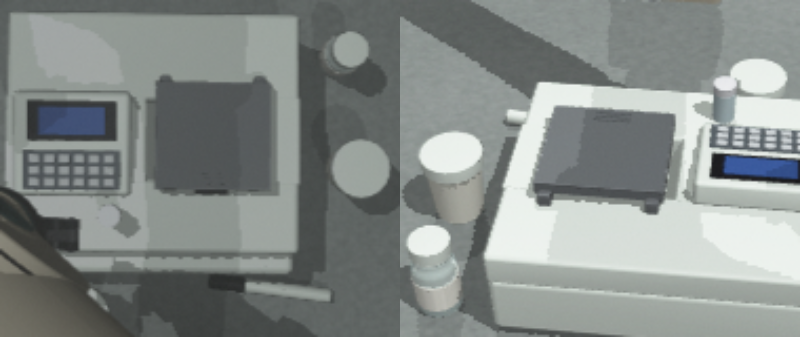

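The lid is shut and looks as it did at the start (only 2 px differ in the top view). The vial, cups, bottle and marker appear unmoved, and the arm is clear, so I hand in.

```bash
python3 -c "
from cell import ctrl; print(ctrl.finish_job())"
```

```text
the job is handed in; nothing more can be done
None
```

The job is done and handed in at about 19.6 s of the 51 s allowed. I pressed the lid's free edge to its stop and it popped open. I then pushed the proud cuvette, the middle one, down to its rigid stop, pushed the lid over from behind, pressed it to its stop and let go.

**Cuvette:** the fingertip stopped rigidly at about z 103 mm with 16 N, which matches fully home. Afterwards the middle stopper's shadow matched its left neighbour's. I identified the proud cuvette and confirmed it home from top-view shadows only, because the open lid blocked the scene camera.

**Lid:** the closing press hit the stop at TCP z 122.3 mm with 17.6 N. About 1.7 s after release it was still shut, and the lid area of the top view differed from the first picture by only 2 pixels. In the scene view 50 pixels differed; I put that down to the arm's changed shadow but did not check it.

**Other things:** the vial, right-flank cup, bottle and marker looked unmoved in the last pictures. I did not measure them, and cup c and part of cup a were outside the last crops. The largest wrist force I read was about 18 N, and the arm ended clear of everything. No check failed.

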